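# Load the light-sensor head and lock its retaining ring

### The job

Get the light-sensor head ready: put the green filter into the black barrel, flat on its sprung seat, then the lens on top of it. Then set the retaining ring in the mouth with its two brass pins down the side slots and screw it clockwise (seen from above) under the lips until it stops, so that it clamps the stack against the spring, and let go. Leave the red filter and everything else on the bench where it is.

Things in the scene. Friction and masses are not known exactly. Their poses are not given: they have to be found in the camera images.
- barrel_mouth (a point): Centre of the mouth of the upright black barrel, on its axis at rim level, 67 mm above the bench; z up. Outer diameter 70 mm, bore 53 mm. Two slots 30 mm wide, on the +y and -y sides, cut right through the wall from the rim down to 20 mm above the bench: fingers closing along y can lower a part through them onto the seat and open there.
- barrel: The barrel and its fixed plate (130 x 100 mm, 14 mm high; under the slots 20 mm). Origin under the axis at bench level, axes as barrel_mouth. Lips inside the rim about +x and -x: a ring pin in a slot (within 25 deg of its middle), turned clockwise from above, goes under a lip, is forced 4.5 mm down a ramp, runs level for the last 15 deg, and stops hard 90 deg from the slot's middle, along x. Anticlockwise is blocked.
- seat (a joint): Travel (m) of the brass spring seat, a disc 42 mm in diameter inside the barrel: 0 at rest, its top then 33 mm below the rim; grows as it is pressed down, to 0.008 at most. Spring: 3 N of preload, then 1.2 N per mm. With both optics in and the ring locked it reads about 0.003.
- green_filter_mid (a point): Centre (half-way up) of the green filter, z up. A round cell 50 mm in diameter and 10 mm thick (edges bevelled 1.5 mm), lying flat on a purple mat 2 mm thick; black rim, green glass. 45 g. Its yaw does not matter.
- lens_mid (a point): Centre (half-way up) of the lens, z up. A round cell 50 mm in diameter and 10 mm thick (edges bevelled 1.5 mm), lying flat on a purple mat 2 mm thick; silver aluminium rim, clear domed glass that stays below the top of the rim. 45 g. Dome up, as it lies. Its yaw does not matter.
- ring_mid (a point): Centre (half-way up) of the aluminium retaining ring, z up, standing upright on the bench: 36 mm high, hollow, 70 g. Lowest 16 mm: skirt 49 mm in diameter, bevelled foot. Above it a collar 43 mm in diameter with two orange flats facing +y and -y, 46 mm apart, 20 mm wide, from 18 to 36 mm above the foot: grip these. A half turn makes no difference.
- red_filter_mid (a point): Centre of a spare red filter, same as the green one but with red glass, on the same purple mat; not to be used.
- pen: purple pen 135 mm long, lying on the bench; leave alone
- mouse: white computer mouse on a purple mouse pad at the right; leave alone
- adapter: small blue plug adapter, 45 mm; leave alone
- module: small green circuit module with a white top, 65 mm by 30 mm; leave alone
- driver: screwdriver, 170 mm long; leave alone
- mug: blue mug, 95 mm high, at the left; leave alone
- ring: The same ring, origin at the centre of its foot, same axes. Two brass pins 5 mm thick stick out along +y and -y, 5 mm above the foot, 61 mm over their ends. Resting on both optics its foot is 13 mm below the barrel's rim, pins 1 mm below the lips' entry; locked, about 16 mm. Pressed 5 mm down from rest (9 N of spring) its pins pass freely under the lips.
Not all that is in view belongs to the job. What is shaped like the barrel but purple is not meant.

How it is judged:
On the way, in this order (a step that is already met when the one before it is completed fails the run):
1. the green filter lies flat on the seat in the barrel (horizontal distance between green_filter_mid and barrel_mouth below 0.004 m and z of green_filter_mid in the frame of barrel_mouth between -0.038 and -0.0262 m and angle between green_filter_mid's own z axis and vertical below 0.08 rad), for 0.2 s.
2. the lens lies flat on the green filter in the barrel (all of step 1 and horizontal distance between lens_mid and barrel_mouth below 0.004 m and z of lens_mid in the frame of barrel_mouth between -0.028 and -0.0162 m and angle between lens_mid's own z axis and vertical below 0.08 rad), for 0.2 s.
At the end, for the whole second after the job is handed in: Filter flat on the seat, lens flat on the filter (4 mm of the axis, 0.08 rad); ring level (0.07 rad), at rest, 4 mm of the axis, centre -3 to 4.8 mm above the rim, pins within 0.25 rad of the stop direction (barrel x); spring seat held pressed 1.5 to 5.5 mm (all of step 2 and horizontal distance between ring_mid and barrel_mouth below 0.004 m and z of ring_mid in the frame of barrel_mouth between -0.003 and 0.0048 m and angle between ring_mid's own z axis and vertical below 0.07 rad and angle between the y axis of ring_mid and the x axis of barrel_mouth, either way round below 0.25 rad and value of joint seat between 0.0015 and 0.0055 m and linear speed of ring below 0.01 m/s); the robot touches nothing.
It fails at once if the spare red filter is shifted by more than 3 cm (distance of red_filter_mid from where it was at the start of the episode above 0.03 m).
It fails at once if the pen, mouse, adapter, module, screwdriver or mug is shifted by more than 3 cm (distance of any of pen, mouse, adapter, module, driver, mug from where it was at the start of the episode above 0.03 m).
It also fails if it takes over 67 s, if anything falls off the work surface, if the arm or the gripper's body presses on something with over 40 N, if the wrist force passes 120 N, or if a joint passes its speed limit or range.

### The arm

A 6-joint arm with a two-finger parallel gripper is mounted at the origin on the work surface. World frame = base frame: x ahead of the robot, y to its left, z up, the work surface at z = 0. Lengths are in m, angles in rad, forces in N, time in s.
With the tool pointing down it reaches from about 0.3 to 0.775 m from the base axis. Payload 14.6 kg.
Tool frame: the origin (TCP) lies at the very end of the fingers, on their centre line; the grasp point (between the pads) lies 19 mm behind it; z points along the fingers, y is the direction in which the jaws open and shut (so a half turn about z gives the same grasp; the last joint's range is limited). The gripper opens to 94 mm and grips with 3 to 60 N. Pads are 16 mm wide; open, the fingers measure 119 mm over their backs; the gripper's body (75 mm by 177 mm) begins 78 mm behind the grasp point.
Start: joints at [1.09, 0.3, 1.521, -0, 1.321, -0.067], TCP at [0.221, 0.504, 0.205] pointing down, gripper open.
Joint ranges: [-3.03, 3.03], [-0.79, 2.21], [0.23, 2.52], [-1.04, 4.18], [0, 3.07], [-2.55, 2.55]. Speed limits (rad/s): [2.22, 2.22, 2.57, 3.14, 3.14, 3.14].

### API

Orientations are given as [roll, pitch, yaw] about the fixed x, y, z axes, in that order (R = Rz(yaw) Ry(pitch) Rx(roll)).
In Python, from station import status, camera, ctrl gives the robot as it stands. The module is installed in compiled form; this text tells all that it offers.
- The arm moves only by the shell command python3 -m jog 'ROWS' [FORCE]. ROWS is JSON, a list of rows, each a list of 7 numbers: the shift along the tool's x, y, z each as a share of 1000 mm, from -1 to 1, then the turn, a rotation vector about the tool's x, y, z each as a share of pi/2 rad, from -1 to 1, then the opening, from -1 (shut) to 1 (fully open), so that 0 is half open. A call has 1 to 20 rows; each row is the pose to reach, as a shift and turn from the pose measured when the call began, along the tool's axes at that moment; what a row does not reach only later rows make up. A row lasts 1/10 s, in which the tool goes at most 50 mm and 8.59 degrees, less where a joint would pass 70% of its speed; a pose out of reach is approached as far as the arm can. A call with a number of a shift or a turn outside -1 to 1 is refused whole. A call with a gripper value outside its range is refused whole. The fingers move at their own pace and stop on an object; FORCE is the grip in N (left out, the last holds). Time passes only in rows, so rows that repeat a pose let the fingers close. It gives the time, the measured TCP pose, the force and the opening at its end, in the units of the state.
- status.get_obs(): the state, without advancing time (a new reading comes with each control period).
- camera(name): name is "scene" or "top" or "wrist"; returns a dict with "image" (400x640x3 uint8, red, green, blue), "fx", "fy", "cx", "cy" (pixels), "k1" (the pictures are not rectified: a ray, as slopes to the right and down, at radius r is drawn at 1 + k1 r^2 times it, then the intrinsics apply), "world_from_camera" (4x4, takes a point from camera to world coordinates). Camera axes: x right, y down, z forward; pixel columns grow to the right and rows downward; lengths in m; the calibration is good to about 2 mm. A picture is of the moment at which its call begins. There is no depth.
- ctrl.hand_in(): hands the job in, once; it reports no verdict.
The state is a dict: "time_s": time; "qpos": joint angles; "joint_vel": joint speeds; "tau": joint torques, N m; "ee_pos": TCP position; "eef_rot": TCP orientation; "force": force on the tool from outside, world axes, zero at the start; "moment": the same for the moment, N m; "grip_width": finger opening in m.
Only numpy, scipy, OpenCV 4.12 (cv2) and the standard library are available. Lean on these libraries where they do the work, as an engineer would, in place of code of your own. Each camera call takes 0.05 s, during which the arm holds its last target.

## Working session

There is one attempt and no reset: what is moved stays moved. The work goes in short steps, Python scripts to look and compute and a shell command to move; the robot and the scene stay as the last step left them, time stands still between calls to the robot, and variables do not carry over. Pictures are saved under pics/ and viewed, and the job is handed in when it is done.

```bash
ls; mkdir -p pics
python3 - <<'E'
from station import status,camera
import cv2
print(status.get_obs())
for n in ("scene","top"):
    c=camera(n); cv2.imwrite(f"pics/{n}0.png",c["image"][:,:,::-1]); print({k:v for k,v in c.items() if k!="image"})
E
```

```text
pics
{'time_s': 0.0, 'qpos': array([ 1.09041381e+00,  3.00458213e-01,  1.52159184e+00, -2.23284782e-05,
        1.32070096e+00, -6.65868425e-02]), 'joint_vel': array([-0.00085713, -0.00065916, -0.00079105, -0.00045602, -0.0009659 ,
        0.00123768]), 'tau': array([ 1.38029940e-03, -5.31812704e+01, -3.52744746e+01,  7.08764512e-02,
        2.43641669e-02, -1.14293443e-04]), 'ee_pos': array([0.22102539, 0.50334173, 0.20488885]), 'eef_rot': array([-3.14043542e+00, -5.54951923e-05,  2.72780248e+00]), 'force': array([-0.56891572,  0.06599164, -0.68583495]), 'moment': array([ 0.01640912, -0.0137043 ,  0.00495214]), 'grip_width': 0.09400486178576199}
{'fx': 500.05023913611234, 'fy': 500.05023913611234, 'cx': 314.02328254361834, 'cy': 197.71432721205537, 'k1': 0.04486626089817059, 'world_from_camera': array([[-0.23391213,  0.58293124, -0.77812357,  1.70540645],
       [ 0.97225501,  0.13834866, -0.18862619,  0.31179422],
       [-0.00230375, -0.80065649, -0.59911925,  0.99377502],
       [ 0.        ,  0.        ,  0.        ,  1.        ]])}
{'fx': 401.9315215933383, 'fy': 401.9315215933383, 'cx': 310.6585562510657, 'cy': 196.27753975548063, 'k1': 0.004151457562594633, 'world_from_camera': array([[-0.01286521, -0.98269496,  0.18478393,  0.33029886],
       [-0.99953077,  0.01777623,  0.02494501, -0.00999625],
       [-0.0277981 , -0.1843763 , -0.98246254,  1.11314104],
       [ 0.        ,  0.        ,  0.        ,  1.        ]])}
```

View pics/scene0.png

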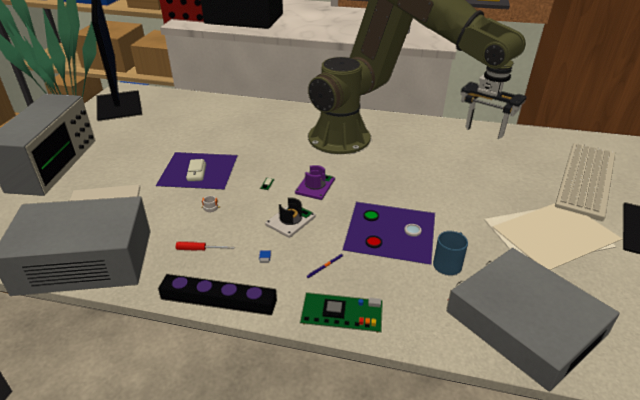

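View pics/top0.png

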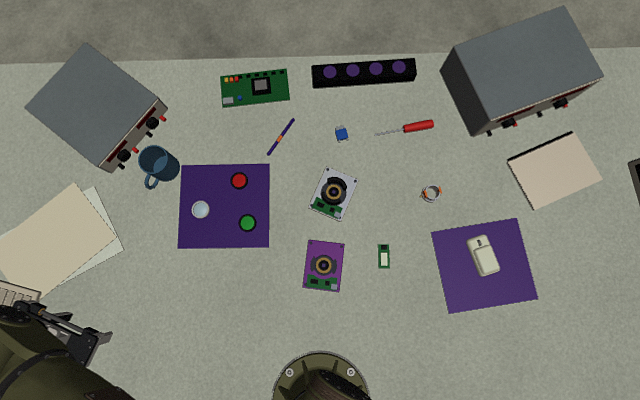

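The top view shows the red filter at (239,181), green at (248,222), lens at (200,210), barrel at (333,191), ring at (431,194) and the purple decoy at (323,265).

```bash
cat > h.py <<'E'
import numpy as np, cv2
from station import status,camera
def ray(c,uv):
    K=np.array([[c["fx"],0,c["cx"]],[0,c["fy"],c["cy"]],[0,0,1]])
    p=cv2.undistortPoints(np.array(uv,float).reshape(-1,1,2),K,np.array([c["k1"],0,0,0]))[:,0]
    T=c["world_from_camera"]
    d=np.c_[p,np.ones(len(p))]@T[:3,:3].T
    return T[:3,3],d
def plane(c,uv,z):
    o,d=ray(c,uv); return o+d*((z-o[2])/d[:,2])[:,None]
def proj(c,P):
    T=np.linalg.inv(c["world_from_camera"]); P=np.atleast_2d(P)
    K=np.array([[c["fx"],0,c["cx"]],[0,c["fy"],c["cy"]],[0,0,1]])
    r,_=cv2.Rodrigues(T[:3,:3]); return cv2.projectPoints(P.astype(float),r,T[:3,3],K,np.array([c["k1"],0,0,0.]))[0][:,0]
def save(c,n,box=None,s=1):
    im=c["image"][:,:,::-1]
    if box: x0,y0,x1,y1=box; im=im[y0:y1,x0:x1]
    cv2.imwrite("pics/"+n,cv2.resize(im,None,fx=s,fy=s,interpolation=cv2.INTER_CUBIC))
E
python3 - <<'E'
from h import *
c=camera("top"); save(c,"top1.png",(170,140,300,260),6); save(c,"top2.png",(290,150,450,260),5)
for n,uv,z in (("red",(239,181),.012),("green",(248,222),.012),("lens",(200,210),.012),("barrel",(333.5,191),.067),("ring",(431,194),.036)): print(n,plane(c,[uv],z)[0].round(4))
s=camera("scene"); save(s,"sc1.png",(190,150,450,270),3)
E
```

```text
red [0.5849 0.2197 0.012 ]
green [0.4681 0.1923 0.012 ]
lens [0.504  0.3274 0.012 ]
barrel [ 0.5402 -0.0442  0.067 ]
ring [ 0.5333 -0.3085  0.036 ]
```

View pics/top1.png

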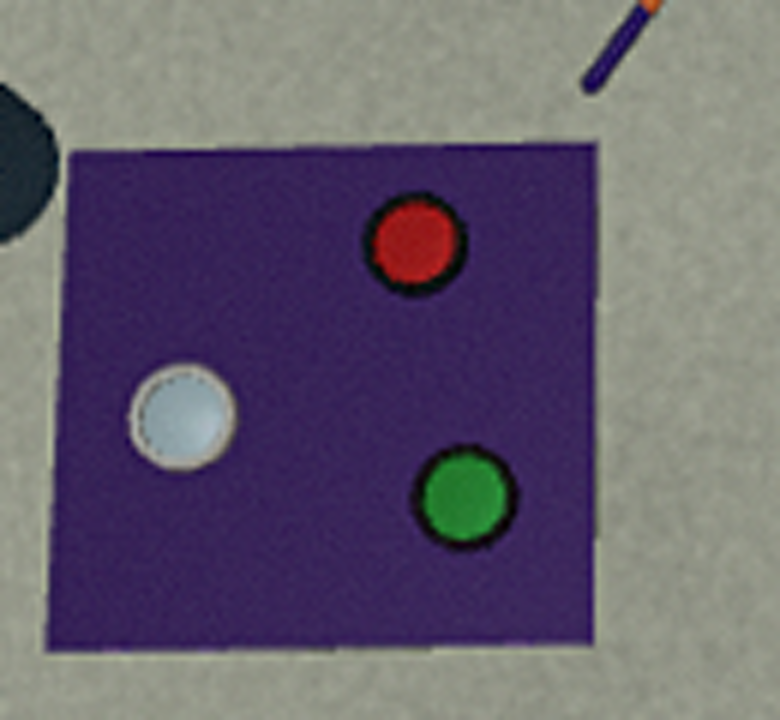

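View pics/top2.png

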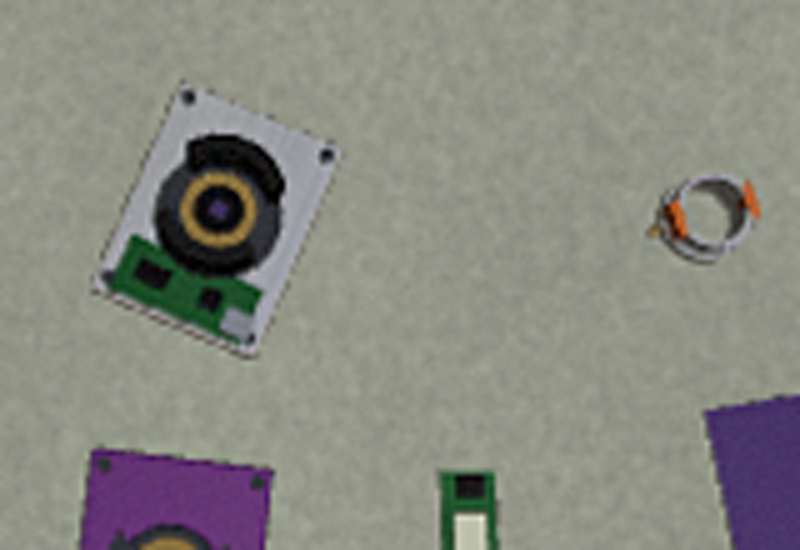

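View pics/sc1.png

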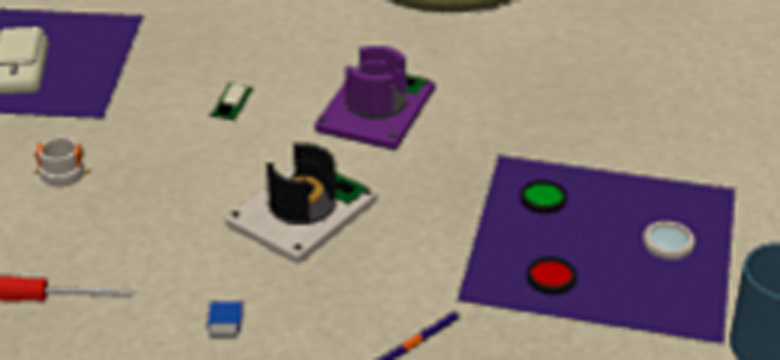

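```bash
cat >> h.py <<'E'
from scipy.spatial.transform import Rotation as R
def goto(pos,yaw,roll=np.pi):
    """print row numbers to reach TCP pos, pointing down with yaw (nearest equivalent mod pi)"""
    o=status.get_obs(); Rc=R.from_euler("xyz",o["eef_rot"])
    y0=o["eef_rot"][2]
    d=Rc.inv().apply(np.array(pos)-o["ee_pos"])
    yaw=y0+(yaw-y0+np.pi/2)%np.pi-np.pi/2
    rv=(Rc.inv()*R.from_euler("xyz",[np.pi,0,yaw])).as_rotvec()
    print("row",d.round(4),(rv/(np.pi/2)).round(4),"dist",np.linalg.norm(d).round(3),"deg",np.degrees(np.linalg.norm(rv)).round(1),"q6",o["qpos"][5].round(2))
def st():
    o=status.get_obs(); print("t",round(o["time_s"],2),"p",o["ee_pos"].round(4),"rpy",o["eef_rot"].round(4),"F",o["force"].round(1),"M",o["moment"].round(2),"w",round(o["grip_width"],4),"q",o["qpos"].round(2))
def blob(m):
    n,l,s,ce=cv2.connectedComponentsWithStats(m.astype(np.uint8)); 
    return [(s[i,4],ce[i].round(2),s[i,:4].tolist()) for i in range(1,n) if s[i,4]>8]
E
python3 - <<'E'
from h import *
c=camera("top"); im=c["image"].astype(int); r,g,b=im[...,0],im[...,1],im[...,2]
hsv=cv2.cvtColor(c["image"],cv2.COLOR_RGB2HSV)
print("green glass",blob((hsv[...,1]>150)&(abs(hsv[...,0].astype(int)-62)<12)&(hsv[...,2]>90)))
print("red",blob((r>130)&(g<60)&(b<60)))
box=np.zeros(r.shape,bool); box[190:232,183:220]=1
print("lens",blob(box&(g>100)))
box[:]=0; box[175:215,410:455]=1
print("orange",blob(box&(r>180)&(g<130)&(b<90)))
box[:]=0; box[160:225,300:365]=1
plate=box&(r>165)&(g>165)&(b>170)
print("brass",blob(box&(r-b>50)&(r>110)))
# plate outline
m=(box&(((b-r)>-3)&(r>150)|(g-r>40)|(r<60))).astype(np.uint8)
cs,_=cv2.findContours(m,cv2.RETR_EXTERNAL,cv2.CHAIN_APPROX_NONE); k=max(cs,key=cv2.contourArea)
P=plane(c,k[:,0,:],0.014)[:,:2].astype(np.float32)
print("rect",cv2.minAreaRect(P))
w=camera("wrist"); print({k:v for k,v in w.items() if k!="image"}); save(w,"w0.png")
T=w["world_from_camera"];o=status.get_obs(); Rc=R.from_euler("xyz",o["eef_rot"]).as_matrix()
print("cam in tool",Rc.T@(T[:3,3]-o["ee_pos"]),"\n",Rc.T@T[:3,:3])
E
```

```text
green glass [(np.int32(142), array([246.99, 222.59]), [241, 216, 13, 14])]
red [(np.int32(11), array([235.91,  78.36]), [235, 77, 3, 4]), (np.int32(14), array([161.71, 117.43]), [160, 116, 5, 4]), (np.int32(176), array([418.91, 125.12]), [405, 120, 29, 11]), (np.int32(14), array([134.07, 149.14]), [132, 148, 5, 4]), (np.int32(122), array([238.61, 180.25]), [233, 174, 12, 13])]
lens [(np.int32(243), array([199.92, 209.14]), [191, 201, 18, 17])]
orange []
brass [(np.int32(79), array([333.29, 191.44]), [326, 185, 15, 14])]
rect ((0.5455117225646973, -0.04459361732006073), (0.0960373654961586, 0.12453942745923996), 65.56063842773438)
{'fx': 347.78755147558024, 'fy': 347.78755147558024, 'cx': 319.1443322788794, 'cy': 198.15328408816063, 'k1': -0.031246411806221338, 'world_from_camera': array([[ 0.40417593,  0.88122557,  0.24511895,  0.14836836],
       [ 0.91468007, -0.38895964, -0.10986703,  0.5352815 ],
       [-0.00147626,  0.26861103, -0.9632476 ,  0.38433551],
       [ 0.        ,  0.        ,  0.        ,  1.        ]])}
cam in tool [ 0.07937654 -0.00021993 -0.17908043] 
 [[-0.00228487 -0.96323713 -0.26864292]
 [ 0.99999686 -0.00192555 -0.00160102]
 [ 0.00102488 -0.26864574  0.96323851]]
```

View pics/w0.png

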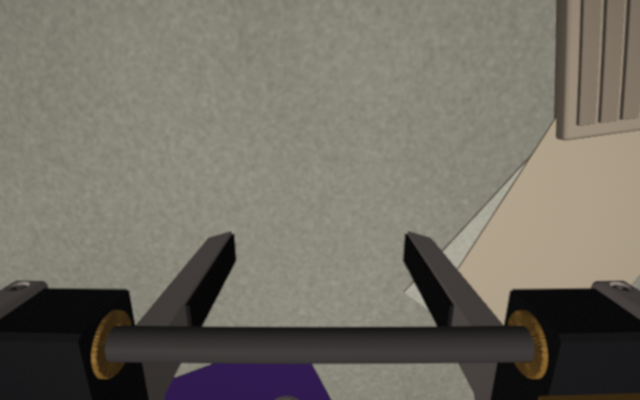

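Run:
```python
from h import *
c=camera("top")
for n,uv,z in (("red",(238.6,180.25),.012),("green",(247,222.6),.011),("lens",(199.92,209.14),.012),("barrel seat",(333.3,191.44),.034)): print(n,plane(c,[uv],z)[0].round(4))
# orange
hsv=cv2.cvtColor(c["image"],cv2.COLOR_RGB2HSV); m=(hsv[...,1]>120)&(hsv[...,0]<20)&(hsv[...,2]>120)
m[:, :410]=0; m[:,455:]=0; print(blob(m))
for x in blob(m): print(plane(c,[x[1]],.027)[0])
G=plane(c,[(247,222.6)],.011)[0]; goto([G[0],G[1],.09],2.716); st()
```

```text
red [0.5871 0.2209 0.012 ]
green [0.4666 0.1953 0.011 ]
lens [0.5065 0.3278 0.012 ]
barrel seat [ 0.5456 -0.0447  0.034 ]
[(np.int32(160), array([421.6 , 124.76]), [410, 120, 24, 10]), (np.int32(12), array([439.75, 189.42]), [439, 186, 3, 7]), (np.int32(14), array([425.14, 192.71]), [424, 190, 3, 7])]
[ 0.73420873 -0.298152    0.027     ]
[ 0.54726791 -0.33559096  0.027     ]
[ 0.53883997 -0.29540129  0.027     ]
row [-0.3487 -0.1835  0.1154] [-0.0002  0.      0.0075] dist 0.411 deg 0.7 q6 -0.07
t 0.35 p [0.2211 0.5035 0.2053] rpy [-3.1414  0.      2.7278] F [-0.8 -0.3 -0.8] M [-0.01  0.03 -0.02] w 0.0936 q [ 1.09  0.3   1.52 -0.    1.32 -0.07]
```

```bash
python3 -m jog '[[-0.349,-0.183,0.115,0,0,0.0075,1],[-0.349,-0.183,0.115,0,0,0.0075,1],[-0.349,-0.183,0.115,0,0,0.0075,1],[-0.349,-0.183,0.115,0,0,0.0075,1],[-0.349,-0.183,0.115,0,0,0.0075,1],[-0.349,-0.183,0.115,0,0,0.0075,1],[-0.349,-0.183,0.115,0,0,0.0075,1],[-0.349,-0.183,0.115,0,0,0.0075,1],[-0.349,-0.183,0.115,0,0,0.0075,1],[-0.349,-0.183,0.115,0,0,0.0075,1],[-0.349,-0.183,0.115,0,0,0.0075,1]]' 10
python3 - <<'E'
from h import *
w=camera("wrist"); save(w,"w1.png"); st()
hsv=cv2.cvtColor(w["image"],cv2.COLOR_RGB2HSV)
for x in blob((hsv[...,1]>120)&(abs(hsv[...,0].astype(int)-62)<15)&(hsv[...,2]>70)):print(x,plane(w,[x[1]],.011)[0])
E
```

```text
time_s: 1.45
ee_pos: [0.4667, 0.1964, 0.0907]
eef_rot: [-3.142, -0.0, 2.716]
force: [-0.1, -0.9, -0.1]
grip_width: 0.0941
t 1.5 p [0.4666 0.1967 0.0908] rpy [3.1414e+00 2.0000e-04 2.7172e+00] F [-0.5  0.2  0.9] M [-0.   -0.01 -0.  ] w 0.0944 q [ 0.33  0.33  1.76 -0.    1.04 -0.82]
(np.int32(909), array([ 14.  , 115.97]), [0, 87, 34, 52]) [0.30792011 0.01836252 0.011     ]
(np.int32(1907), array([318.71, 206.9 ]), [294, 184, 51, 47]) [0.46615441 0.19551222 0.011     ]
```

View pics/w1.png

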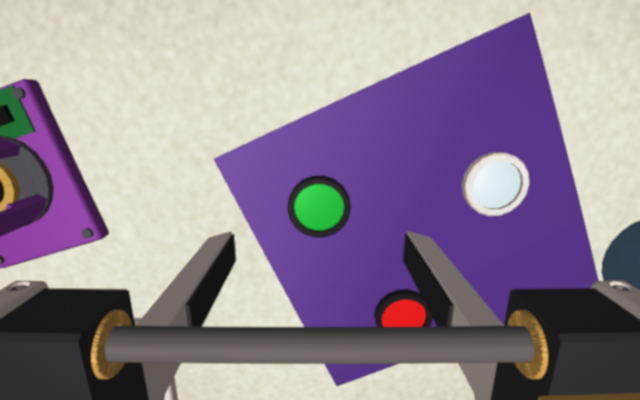

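Run:
```python
from h import *
w=camera("wrist")
hsv=cv2.cvtColor(w["image"],cv2.COLOR_RGB2HSV)
m=(hsv[...,1]<60)&(hsv[...,2]>120); m[:140]=0;m[225:]=0;m[:,:450]=0;m[:,540:]=0
for x in blob(m):print(x,plane(w,[x[1]],.012)[0])
goto([.4663,.1955,.004],2.716)
```

```text
(np.int32(3362), array([494.96, 183.87]), [462, 153, 67, 64]) [0.50501537 0.32672247 0.012     ]
row [-0.0003 -0.0014  0.0869] [0.0002 0.0003 0.001 ] dist 0.087 deg 0.1 q6 -0.82
```

```bash
python3 -m jog '[[0,-0.0014,0.045,0,0,0.001,1],[0,-0.0014,0.075,0,0,0.001,1],[0,-0.0014,0.0869,0,0,0.001,1],[0,-0.0014,0.0869,0,0,0.001,1],[0,-0.0014,0.0869,0,0,0.001,1],[0,-0.0014,0.0869,0,0,0.001,-1],[0,-0.0014,0.0869,0,0,0.001,-1],[0,-0.0014,0.0869,0,0,0.001,-1],[0,-0.0014,0.0869,0,0,0.001,-1],[0,-0.0014,0.0869,0,0,0.001,-1],[0,-0.0014,0.0869,0,0,0.001,-1]]' 15
python3 - <<'E'
from h import *
st()
w=camera("wrist"); save(w,"w2.png")
E
```

```text
time_s: 2.65
ee_pos: [0.4661, 0.1956, 0.004]
eef_rot: [3.141, 0.0, 2.716]
force: [-0.2, 0.0, 0.5]
grip_width: 0.0497
t 2.65 p [0.4661 0.1956 0.004 ] rpy [3.1412e+00 4.0000e-04 2.7160e+00] F [-0.2  0.   0.5] M [ 0.02 -0.01 -0.01] w 0.0497 q [ 0.32  0.47  1.81 -0.    0.86 -0.82]
```

View pics/w2.png

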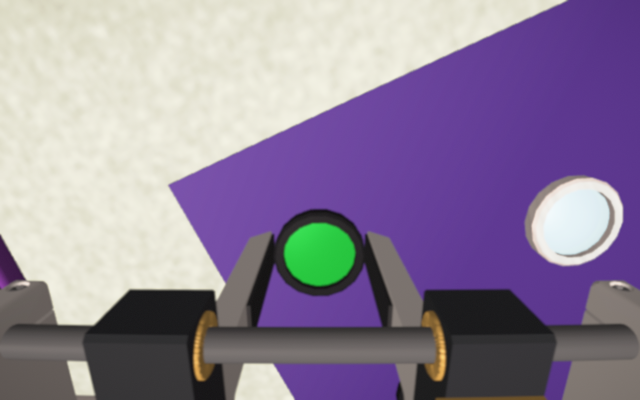

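Run:
```python
from h import *
w=camera("wrist")
hsv=cv2.cvtColor(w["image"],cv2.COLOR_RGB2HSV)
for x in blob((hsv[...,1]>120)&(abs(hsv[...,0].astype(int)-62)<15)&(hsv[...,2]>70)):
  P=plane(w,[x[1]],.011)[0];o=status.get_obs();print(x,P,R.from_euler("xyz",o["eef_rot"]).inv().apply(P-o["ee_pos"]))
goto([.618,-.078,.15],2.716)
```

```text
(np.int32(3661), array([319.1 , 253.88]), [283, 222, 73, 65]) [0.46559733 0.19511373 0.011     ] [ 0.00021849 -0.00059575 -0.00697283]
row [-0.2514 -0.1864 -0.1459] [0.0002 0.0003 0.0001] dist 0.345 deg 0.0 q6 -0.82
```

```bash
python3 -m jog '[[0,0,-0.05,0,0,0,-1],[0,0,-0.1,0,0,0,-1],[-0.04,-0.03,-0.146,0,0,0,-1],[-0.1,-0.075,-0.146,0,0,0,-1],[-0.251,-0.186,-0.146,0,0,0,-1],[-0.251,-0.186,-0.146,0,0,0,-1],[-0.251,-0.186,-0.146,0,0,0,-1],[-0.251,-0.186,-0.146,0,0,0,-1],[-0.251,-0.186,-0.146,0,0,0,-1],[-0.251,-0.186,-0.146,0,0,0,-1],[-0.251,-0.186,-0.146,0,0,0,-1],[-0.251,-0.186,-0.146,0,0,0,-1]]' 15
python3 - <<'E'
from h import *
st()
w=camera("wrist"); save(w,"w3.png")
E
```

```text
time_s: 3.95
ee_pos: [0.6175, -0.0766, 0.15]
eef_rot: [3.141, 0.0, 2.717]
force: [-0.3, -0.0, -0.3]
grip_width: 0.0494
t 3.95 p [ 0.6175 -0.0766  0.15  ] rpy [3.1412 0.     2.7169] F [-0.3 -0.  -0.3] M [ 0.02  0.05 -0.02] w 0.0494 q [-0.18  0.51  1.36  0.    1.27 -1.33]
```

View pics/w3.png

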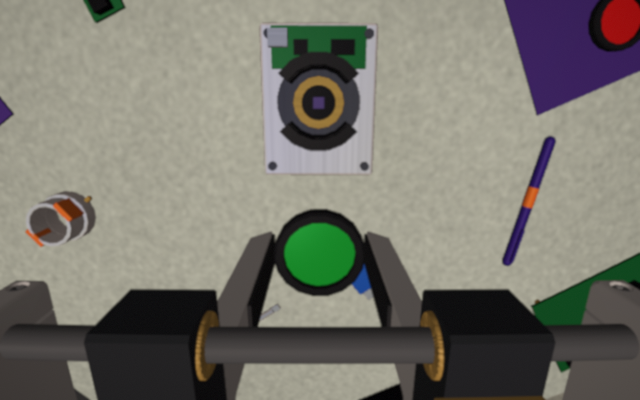

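Run:
```python
from h import *
w=camera("wrist"); save(w,"w3c.png",(240,10,400,190),4)
im=w["image"].astype(int); r,g,b=im[...,0],im[...,1],im[...,2]
m=(r-b>45)&(r>100); m[:60]=0;m[150:]=0;m[:,:270]=0;m[:,370:]=0
cs,_=cv2.findContours(m.astype(np.uint8),cv2.RETR_EXTERNAL,cv2.CHAIN_APPROX_NONE); k=max(cs,key=cv2.contourArea)
P=plane(w,k[:,0],.034); e=cv2.fitEllipse(P[:,:2].astype(np.float32)); print("brass",e)
# rim outer: dark walls
m=(im.max(2)<45); m[:40]=0;m[165:]=0;m[:,:265]=0;m[:,372:]=0
print(blob(m))
# screws on plate
m=(im.max(2)<110); m[:10]=0;m[185:]=0;m[:,:250]=0;m[:,385:]=0
for x in blob(m): print(x,plane(w,[x[1]],.014)[0].round(4))
```

```text
brass ((0.5452817678451538, -0.045363958925008774), (0.04078607261180878, 0.04092280566692352), 141.73292541503906)
[(np.int32(1826), array([320.71,  60.55]), [281, 40, 75, 44]), (np.int32(624), array([318.01, 102.03]), [303, 86, 31, 33]), (np.int32(1063), array([317.76, 136.19]), [282, 121, 72, 28])]
(np.int32(7541), array([320.09,  78.03]), [270, 26, 104, 125]) [ 0.5276 -0.0354  0.014 ]
(np.int32(19), array([265.21,  32.32]), [264, 29, 3, 8]) [ 0.4753 -0.0621  0.014 ]
(np.int32(949), array([317.94, 102.04]), [301, 85, 35, 35]) [ 0.5451 -0.0454  0.014 ]
(np.int32(45), array([272.07, 165.44]), [269, 162, 7, 8]) [ 0.5788 -0.107   0.014 ]
(np.int32(51), array([363.78, 165.69]), [360, 162, 8, 8]) [ 0.6138 -0.0305  0.014 ]
```

View pics/w3c.png

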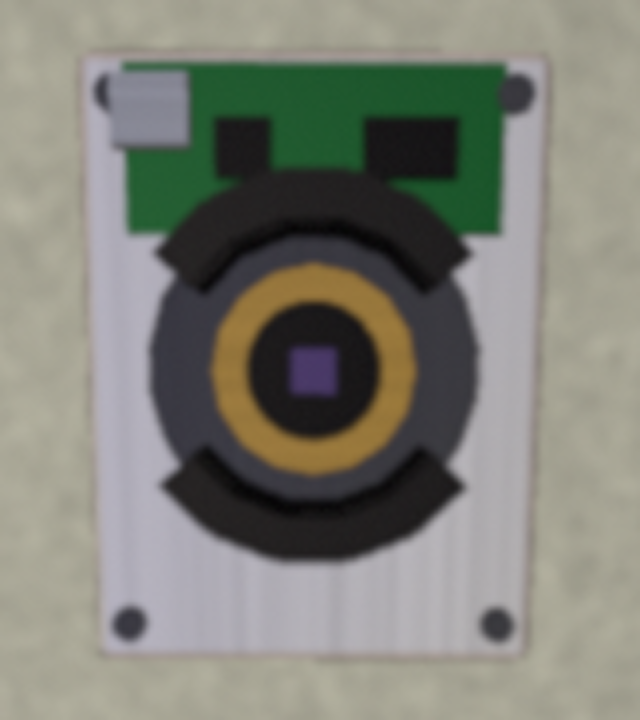

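Run:
```python
from h import *
goto([.5456,-.0449,.11],2.712)
```

```text
row [ 0.0786 -0.0009  0.0402] [0.0003 0.0003 0.0034] dist 0.088 deg 0.3 q6 -1.33
```

```bash
python3 -m jog '[[0.04,-0.0009,0.01,0,0,0.003,-1],[0.0786,-0.0009,0.03,0,0,0.003,-1],[0.0786,-0.0009,0.0402,0,0,0.003,-1],[0.0786,-0.0009,0.0402,0,0,0.003,-1],[0.0786,-0.0009,0.0402,0,0,0.003,-1],[0.0786,-0.0009,0.0402,0,0,0.003,-1]]'
python3 - <<'E'
from h import *
st(); goto([.5456,-.0449,.0365],2.712)
w=camera("wrist"); save(w,"w4.png",(200,100,440,320),3)
E
```

```text
time_s: 4.65
ee_pos: [0.5467, -0.0451, 0.1109]
eef_rot: [3.141, 0.002, 2.713]
force: [0.1, -0.2, 0.0]
grip_width: 0.0494
t 4.65 p [ 0.5467 -0.0451  0.1109] rpy [3.1407e+00 2.2000e-03 2.7125e+00] F [ 0.1 -0.2  0. ] M [-0.01  0.02 -0.01] w 0.0494 q [-0.15  0.39  1.63  0.    1.12 -1.29]
row [ 0.0013 -0.0003  0.0744] [0.0006 0.0014 0.0003] dist 0.074 deg 0.1 q6 -1.29
```

View pics/w4.png

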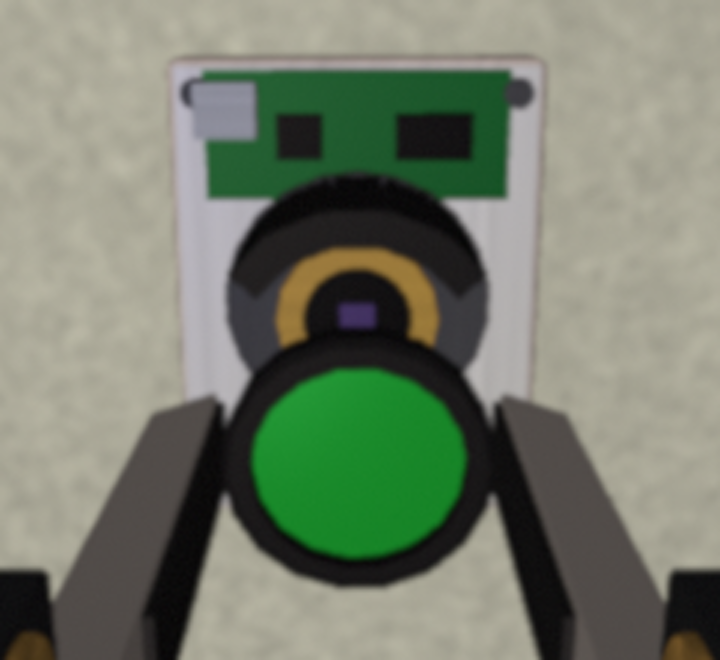

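```bash
python3 -m jog '[[0.0013,-0.0003,0.005,0,0.0014,0,-1],[0.0013,-0.0003,0.015,0,0.0014,0,-1],[0.0013,-0.0003,0.025,0,0.0014,0,-1],[0.0013,-0.0003,0.035,0,0.0014,0,-1],[0.0013,-0.0003,0.045,0,0.0014,0,-1],[0.0013,-0.0003,0.05,0,0.0014,0,-1],[0.0013,-0.0003,0.05,0,0.0014,0,-1]]'
python3 - <<'E'
from h import *
st(); goto([.5456,-.0449,.0365],2.712)
E
```

```text
time_s: 5.4
ee_pos: [0.545, -0.0448, 0.0598]
eef_rot: [3.141, -0.002, 2.712]
force: [0.2, 0.4, -0.8]
grip_width: 0.0491
t 5.4 p [ 0.545  -0.0448  0.0598] rpy [ 3.1412e+00 -1.6000e-03  2.7125e+00] F [ 0.2  0.4 -0.8] M [-0.02  0.01  0.02] w 0.0491 q [-0.15  0.46  1.67  0.    1.02 -1.29]
row [-0.0006  0.0002  0.0233] [ 0.0003 -0.001   0.0003] dist 0.023 deg 0.1 q6 -1.29
```

Inside the mouth with no contact force. Continuing down.

```bash
python3 -m jog '[[-0.0006,0,0.008,0,-0.001,0,-1],[-0.0006,0,0.014,0,-0.001,0,-1],[-0.0006,0,0.019,0,-0.001,0,-1],[-0.0006,0,0.0233,0,-0.001,0,-1],[-0.0006,0,0.0233,0,-0.001,0,-1],[-0.0006,0,0.0233,0,-0.001,0,-1]]'
python3 - <<'E'
from h import *
st(); goto([.5456,-.0449,.0365],2.712)
E
```

```text
time_s: 6.0
ee_pos: [0.5455, -0.0451, 0.0366]
eef_rot: [3.141, -0.0, 2.712]
force: [0.2, 0.1, -1.1]
grip_width: 0.0497
t 6.0 p [ 0.5455 -0.0451  0.0366] rpy [ 3.1412 -0.      2.7125] F [ 0.2  0.1 -1.1] M [-0.01 -0.02  0.03] w 0.0497 q [-0.15  0.49  1.68  0.    0.97 -1.29]
row [0.     0.0002 0.0001] [ 0.0003 -0.      0.0003] dist 0.0 deg 0.0 q6 -1.29
```

```bash
python3 -m jog '[[0,0,0,0,0,0,0.35],[0,0,0,0,0,0,0.35],[0,0,0,0,0,0,0.35],[0,0,0,0,0,0,0.35],[0,0,-0.03,0,0,0,0.35],[0,0,-0.075,0,0,0,0.35],[-0.02,0,-0.11,0,0,0,0.35],[-0.06,0,-0.113,0,0,0,0.35],[-0.08,0,-0.113,0,0,0,0.35],[-0.08,0,-0.113,0,0,0,0.35],[-0.08,0,-0.113,0,0,0,0.35]]'
python3 - <<'E'
from h import *
st()
w=camera("wrist"); save(w,"w5.png",(200,0,440,220),3)
hsv=cv2.cvtColor(w["image"],cv2.COLOR_RGB2HSV)
for x in blob((hsv[...,1]>120)&(abs(hsv[...,0].astype(int)-62)<15)&(hsv[...,2]>70)):print(x,plane(w,[x[1]],.043)[0])
goto([.5053,.327,.09],2.712)
E
```

```text
time_s: 7.1
ee_pos: [0.6178, -0.0783, 0.149]
eef_rot: [3.141, -0.001, 2.712]
force: [0.1, 0.3, 0.1]
grip_width: 0.0633
t 7.1 p [ 0.6178 -0.0783  0.149 ] rpy [ 3.1414e+00 -1.1000e-03  2.7123e+00] F [0.1 0.3 0.1] M [-0.01 -0.01  0.06] w 0.0633 q [-0.19  0.51  1.36  0.    1.27 -1.33]
(np.int32(49), array([94.51, 13.39]), [85, 0, 21, 20]) [ 0.41459384 -0.17267754  0.043     ]
(np.int32(59), array([116.9 ,   3.49]), [112, 0, 10, 10]) [ 0.41633417 -0.15338837  0.043     ]
(np.int32(1884), array([322.5 ,  41.13]), [273, 25, 94, 42]) [ 0.50605182 -0.02474129  0.043     ]
(np.int32(1974), array([319.11, 102.06]), [295, 77, 49, 51]) [ 0.5458019  -0.04588801  0.043     ]
row [0.2706 0.3216 0.0595] [ 0.0002 -0.0006  0.0004] dist 0.425 deg 0.1 q6 -1.33
```

View pics/w5.png

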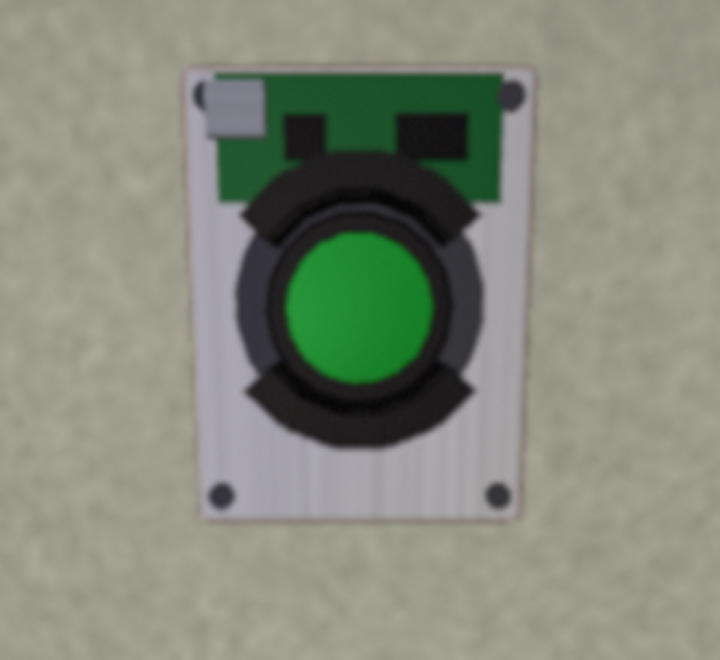

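Run:
```python
from h import *
c=camera("top"); save(c,"top3.png",(120,130,280,260),5)
print(plane(c,[(161,160)],.095),plane(c,[(145,188)],.06))
```

```text
[[0.62675563 0.41121284 0.095     ]] [[0.55928763 0.46500906 0.06      ]]
```

View pics/top3.png

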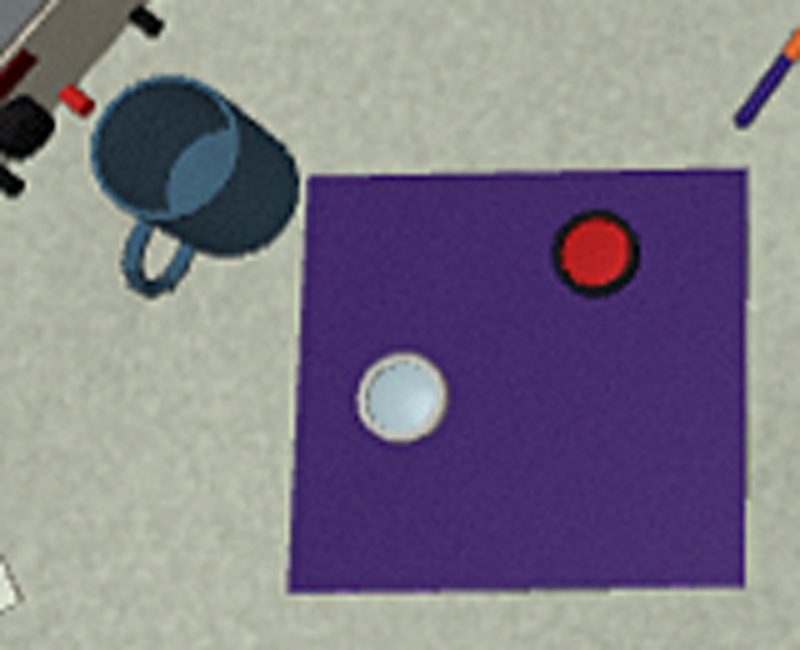

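Run:
```python
from h import *
goto([.5053,.327,.09],3.14)
```

```text
row [0.2705 0.3216 0.0597] [ 0.0003 -0.0003 -0.272 ] dist 0.424 deg 24.5 q6 -1.33
```

```bash
python3 -m jog '[[0.05,0.06,0,0,0,-0.05,1],[0.27,0.322,0.03,0,0,-0.272,1],[0.27,0.322,0.03,0,0,-0.272,1],[0.27,0.322,0.03,0,0,-0.272,1],[0.27,0.322,0.03,0,0,-0.272,1],[0.27,0.322,0.05,0,0,-0.272,1],[0.27,0.322,0.06,0,0,-0.272,1],[0.27,0.322,0.06,0,0,-0.272,1],[0.27,0.322,0.06,0,0,-0.272,1],[0.27,0.322,0.06,0,0,-0.272,1],[0.27,0.322,0.06,0,0,-0.272,1]]'
python3 - <<'E'
from h import *
st()
w=camera("wrist"); save(w,"w6.png")
hsv=cv2.cvtColor(w["image"],cv2.COLOR_RGB2HSV)
m=(hsv[...,1]<70)&(hsv[...,2]>110); m[:150]=0;m[260:]=0;m[:,:260]=0;m[:,390:]=0
for x in blob(m):print(x,plane(w,[x[1]],.012)[0])
E
```

```text
time_s: 8.3
ee_pos: [0.5055, 0.3271, 0.0899]
eef_rot: [3.141, -0.0, 3.141]
force: [-1.0, -0.3, 0.3]
grip_width: 0.0941
t 8.3 p [0.5055 0.3271 0.0899] rpy [ 3.1413e+00 -5.0000e-04  3.1412e+00] F [-1.  -0.3  0.3] M [ 0.03 -0.01 -0.01] w 0.0941 q [ 0.51  0.53  1.48  0.    1.13 -1.06]
(np.int32(3226), array([320.48, 207.97]), [288, 177, 66, 63]) [0.50552002 0.327983   0.012     ]
```

View pics/w6.png

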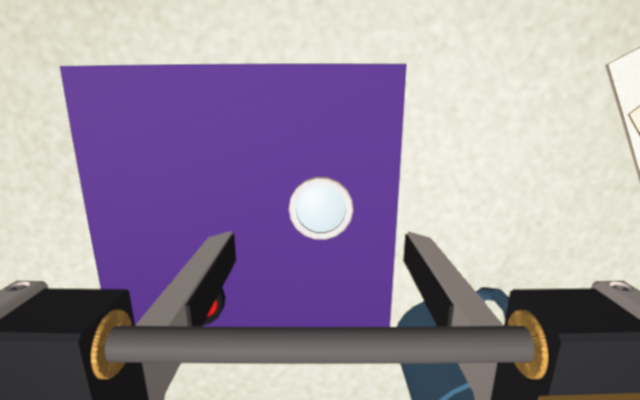

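```bash
python3 -m jog '[[0,0.001,0.045,0,0,0,1],[0,0.001,0.075,0,0,0,1],[0,0.001,0.0859,0,0,0,1],[0,0.001,0.0859,0,0,0,1],[0,0.001,0.0859,0,0,0,1],[0,0.001,0.0859,0,0,0,-1],[0,0.001,0.0859,0,0,0,-1],[0,0.001,0.0859,0,0,0,-1],[0,0.001,0.0859,0,0,0,-1],[0,0.001,0.0859,0,0,0,-1],[0,0.001,0.0859,0,0,0,-1]]' 15
python3 - <<'E'
from h import *
st()
w=camera("wrist"); save(w,"w7.png")
hsv=cv2.cvtColor(w["image"],cv2.COLOR_RGB2HSV)
m=(hsv[...,1]<70)&(hsv[...,2]>130); m[:190]=0;m[310:]=0;m[:,:250]=0;m[:,390:]=0
o=status.get_obs()
for x in blob(m):P=plane(w,[x[1]],.012)[0];print(x,P,R.from_euler("xyz",o["eef_rot"]).inv().apply(P-o["ee_pos"]))
goto([.5456,-.0449,.11],2.712)
E
```

```text
time_s: 9.45
ee_pos: [0.506, 0.3276, 0.0043]
eef_rot: [3.141, -0.0, 3.14]
force: [-0.2, -0.6, 0.8]
grip_width: 0.0494
t 9.45 p [0.506  0.3276 0.0043] rpy [ 3.141 -0.     3.14 ] F [-0.2 -0.6  0.8] M [-0.1  -0.03  0.02] w 0.0494 q [ 0.51  0.64  1.52  0.    0.97 -1.06]
(np.int32(6391), array([319.11, 252.92]), [273, 209, 93, 88]) [0.50479512 0.32743114 0.012     ] [ 0.0011894  -0.00014495 -0.00769432]
row [-0.0402 -0.3724 -0.1059] [ 4.000e-04 -1.000e-04  2.725e-01] dist 0.389 deg 24.5 q6 -1.06
```

View pics/w7.png

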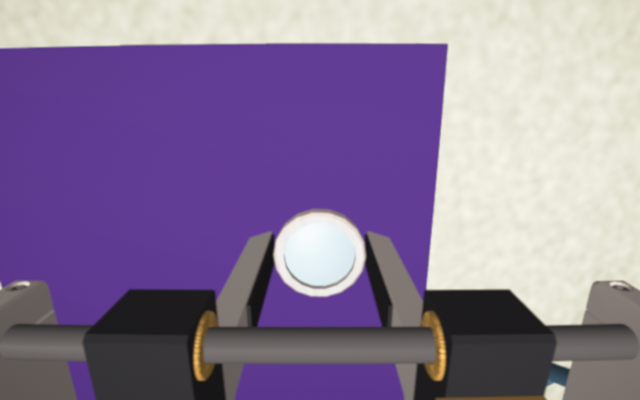

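```bash
python3 -m jog '[[0,0,-0.05,0,0,0,-1],[0,-0.02,-0.1,0,0,0.03,-1],[-0.0402,-0.3724,-0.115,0,0,0.2725,-1],[-0.0402,-0.3724,-0.115,0,0,0.2725,-1],[-0.0402,-0.3724,-0.115,0,0,0.2725,-1],[-0.0402,-0.3724,-0.115,0,0,0.2725,-1],[-0.0402,-0.3724,-0.115,0,0,0.2725,-1],[-0.0402,-0.3724,-0.115,0,0,0.2725,-1],[-0.0402,-0.3724,-0.115,0,0,0.2725,-1],[-0.0402,-0.3724,-0.1059,0,0,0.2725,-1],[-0.0402,-0.3724,-0.1059,0,0,0.2725,-1],[-0.0402,-0.3724,-0.1059,0,0,0.2725,-1],[-0.0402,-0.3724,-0.1059,0,0,0.2725,-1]]'
python3 - <<'E'
from h import *
st(); goto([.5456,-.0449,.06],2.712)
w=camera("wrist"); save(w,"w8.png",(200,100,440,320),3)
E
```

```text
time_s: 10.8
ee_pos: [0.5456, -0.0436, 0.1101]
eef_rot: [3.141, -0.0, 2.714]
force: [0.1, -0.6, -0.6]
grip_width: 0.0491
t 10.8 p [ 0.5456 -0.0436  0.1101] rpy [ 3.1410e+00 -4.0000e-04  2.7136e+00] F [ 0.1 -0.6 -0.6] M [ 0.01 -0.03 -0.  ] w 0.0491 q [-0.15  0.39  1.63  0.    1.12 -1.29]
row [-0.0006 -0.0012  0.0501] [ 0.0004 -0.0003  0.001 ] dist 0.05 deg 0.1 q6 -1.29
```

View pics/w8.png

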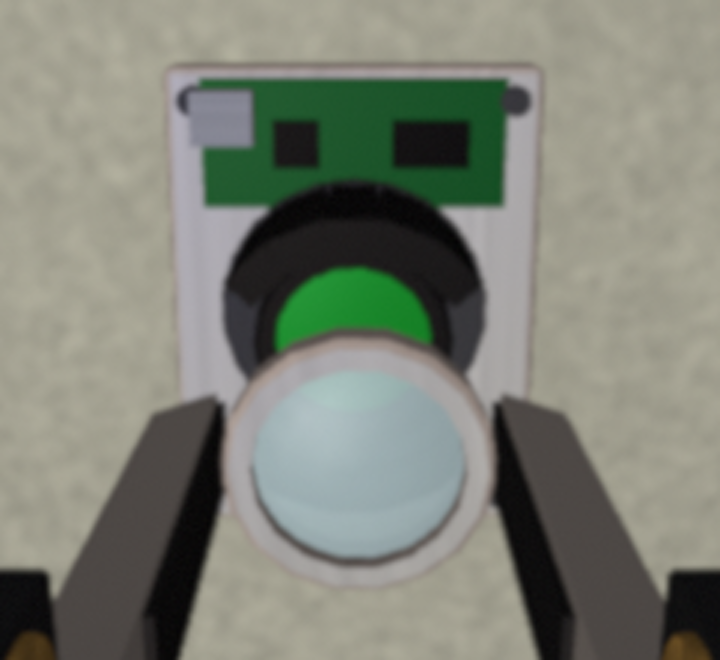

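```bash
python3 -m jog '[[-0.0005,-0.001,0.005,0,0,0.001,-1],[-0.0005,-0.001,0.015,0,0,0.001,-1],[-0.0005,-0.001,0.025,0,0,0.001,-1],[-0.0005,-0.001,0.035,0,0,0.001,-1],[-0.0005,-0.001,0.045,0,0,0.001,-1],[-0.0005,-0.001,0.05,0,0,0.001,-1],[-0.0005,-0.001,0.05,0,0,0.001,-1]]'
python3 - <<'E'
from h import *
st(); goto([.5456,-.0449,.0465],2.712)
E
```

```text
time_s: 11.55
ee_pos: [0.5453, -0.0447, 0.0593]
eef_rot: [3.141, -0.002, 2.712]
force: [0.4, 0.3, -0.5]
grip_width: 0.0493
t 11.55 p [ 0.5453 -0.0447  0.0593] rpy [ 3.1413e+00 -1.5000e-03  2.7121e+00] F [ 0.4  0.3 -0.5] M [-0.03 -0.   -0.02] w 0.0493 q [-0.15  0.46  1.67  0.    1.01 -1.29]
row [-0.0004 -0.0001  0.0128] [ 0.0002 -0.001   0.0001] dist 0.013 deg 0.1 q6 -1.29
```

```bash
python3 -m jog '[[-0.0004,0,0.005,0,-0.001,0,-1],[-0.0004,0,0.01,0,-0.001,0,-1],[-0.0004,0,0.0128,0,-0.001,0,-1],[-0.0004,0,0.0128,0,-0.001,0,-1],[-0.0004,0,0.0128,0,-0.001,0,-1],[-0.0004,0,0.0128,0,-0.001,0,-1],[-0.0004,0,0.0128,0,-0.001,0,0.35],[-0.0004,0,0.0128,0,-0.001,0,0.35],[-0.0004,0,0.0128,0,-0.001,0,0.35],[-0.0004,0,0.0128,0,-0.001,0,0.35],[0,0,-0.02,0,0,0,0.35],[0,0,-0.06,0,0,0,0.35],[-0.02,0,-0.09,0,0,0,0.35],[-0.06,0,-0.09,0,0,0,0.35],[-0.08,0,-0.09,0,0,0,0.35],[-0.08,0,-0.09,0,0,0,0.35],[-0.08,0,-0.09,0,0,0,0.35]]'
python3 - <<'E'
from h import *
st()
w=camera("wrist"); save(w,"w9.png"); save(w,"w9c.png",(200,0,440,220),3)
goto([.543,-.3155,.13],3.386)
E
```

```text
time_s: 13.25
ee_pos: [0.6178, -0.078, 0.1486]
eef_rot: [3.142, -0.002, 2.712]
force: [-0.4, 0.5, -0.3]
grip_width: 0.0634
t 13.25 p [ 0.6178 -0.078   0.1486] rpy [ 3.1415e+00 -2.4000e-03  2.7120e+00] F [-0.4  0.5 -0.3] M [0.03 0.   0.01] w 0.0634 q [-0.18  0.51  1.36  0.    1.27 -1.33]
row [-0.0313 -0.2471  0.0187] [ 0.0005 -0.0015 -0.429 ] dist 0.25 deg 38.6 q6 -1.33
```

View pics/w9c.png

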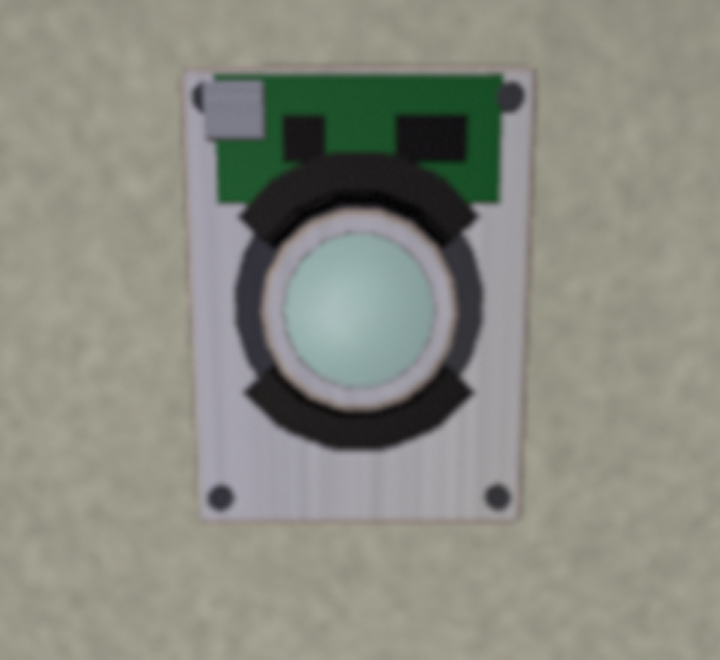

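View pics/w9.png

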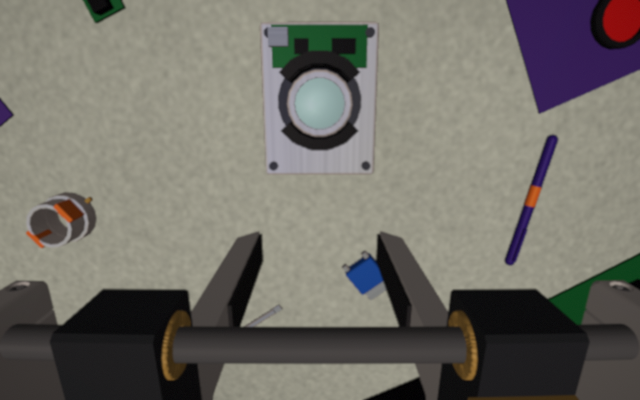

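```bash
python3 -m jog '[[-0.031,-0.247,0,0,0,-0.429,1],[-0.031,-0.247,0,0,0,-0.429,1],[-0.031,-0.247,0.018,0,0,-0.429,1],[-0.031,-0.247,0.018,0,0,-0.429,1],[-0.031,-0.247,0.018,0,0,-0.429,1],[-0.031,-0.247,0.018,0,0,-0.429,1],[-0.031,-0.247,0.018,0,0,-0.429,1],[-0.031,-0.247,0.018,0,0,-0.429,1],[-0.031,-0.247,0.018,0,0,-0.429,1]]'
python3 - <<'E'
from h import *
st()
w=camera("wrist"); save(w,"w10.png"); save(w,"w10c.png",(220,100,420,260),4)
hsv=cv2.cvtColor(w["image"],cv2.COLOR_RGB2HSV); m=(hsv[...,1]>110)&(hsv[...,0]<25)&(hsv[...,2]>90); m[300:]=0
for x in blob(m): print(x,plane(w,[x[1]],.027)[0].round(4))
E
```

```text
time_s: 14.2
ee_pos: [0.5435, -0.3137, 0.1311]
eef_rot: [3.14, -0.001, -2.896]
force: [0.3, -0.8, 0.5]
grip_width: 0.0939
t 14.2 p [ 0.5435 -0.3137  0.1311] rpy [ 3.1402e+00 -1.4000e-03 -2.8961e+00] F [ 0.3 -0.8  0.5] M [ 0.04 -0.07  0.03] w 0.0939 q [-0.58  0.54  1.36 -0.    1.24 -2.4 ]
(np.int32(182), array([293.28, 195.79]), [286, 183, 13, 27]) [ 0.5461 -0.3352  0.027 ]
(np.int32(175), array([343.55, 195.7 ]), [338, 183, 14, 27]) [ 0.5358 -0.2941  0.027 ]
```

View pics/w10.png

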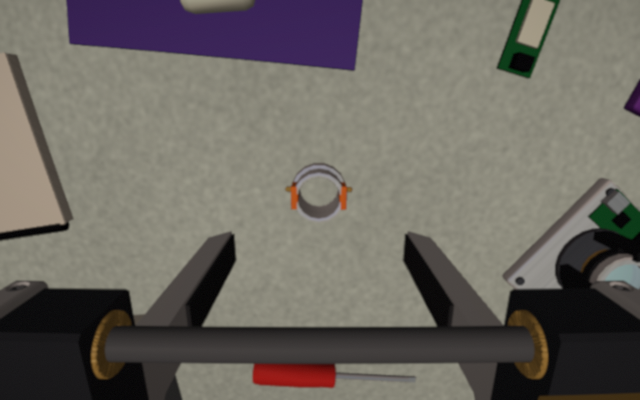

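View pics/w10c.png

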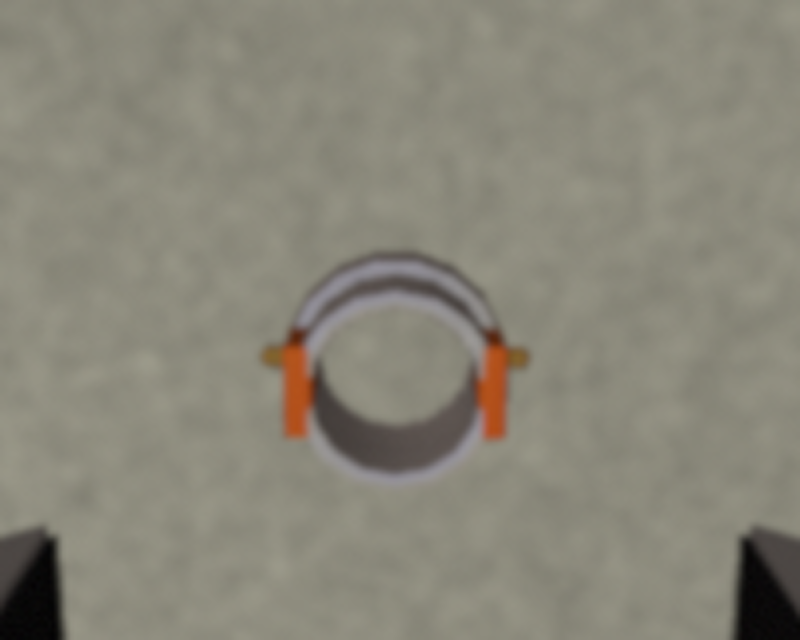

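Run:
```python
from h import *
w=camera("wrist"); st()
im=w["image"].astype(int); m=(im[...,0]>150)&(im[...,0]-im[...,2]>110); m[300:]=0
b=[x for x in blob(m) if x[1][1]<230]; print(b)
P=[plane(w,[x[1]],.036)[0] for x in b]; print(P, np.mean(P,0), np.linalg.norm(P[0]-P[1]), np.degrees(np.arctan2(*(P[1]-P[0])[1::-1])))
C=np.mean(P,0); goto([C[0],C[1],.021],-2.8961)
```

```text
t 14.3 p [ 0.5435 -0.314   0.131 ] rpy [ 3.1403e+00 -1.5000e-03 -2.8958e+00] F [-0.2  0.1  0.1] M [ 0.06 -0.01  0.03] w 0.0941 q [-0.58  0.54  1.36 -0.    1.24 -2.4 ]
[(np.int32(95), array([293.58, 197.45]), [291, 187, 6, 22]), (np.int32(103), array([343.23, 197.29]), [340, 187, 7, 22])]
[array([ 0.54491328, -0.33470128,  0.036     ]), array([ 0.53499921, -0.29530859,  0.036     ])] [ 0.53995624 -0.31500493  0.036     ] 0.04062109110985608 104.12641338015423
row [ 0.0035 -0.0003  0.11  ] [ 0.0008 -0.001   0.0002] dist 0.11 deg 0.1 q6 -2.4
```

```bash
python3 -m jog '[[0.0035,-0.0003,0.04,0,0,0,1],[0.0035,-0.0003,0.08,0,0,0,1],[0.0035,-0.0003,0.1,0,0,0,1],[0.0035,-0.0003,0.1105,0.0008,-0.001,0,1],[0.0035,-0.0003,0.1105,0.0008,-0.001,0,1],[0.0035,-0.0003,0.1105,0.0008,-0.001,0,1]]'
python3 - <<'E'
from h import *
w=camera("wrist"); st(); save(w,"w11.png")
goto([.54,-.315,.0205],-2.8961)
E
```

```text
time_s: 14.9
ee_pos: [0.5407, -0.3151, 0.0219]
eef_rot: [-3.14, 0.001, -2.896]
force: [0.1, -0.2, 0.1]
grip_width: 0.0942
t 14.95 p [ 0.5408 -0.3153  0.0221] rpy [-3.1400e+00  1.6000e-03 -2.8955e+00] F [0.2 0.2 0.4] M [ 0.02 -0.    0.03] w 0.0938 q [-0.59  0.66  1.45  0.    1.03 -2.4 ]
row [0.0007 0.0004 0.0016] [-0.001   0.001   0.0004] dist 0.002 deg 0.1 q6 -2.4
```

View pics/w11.png

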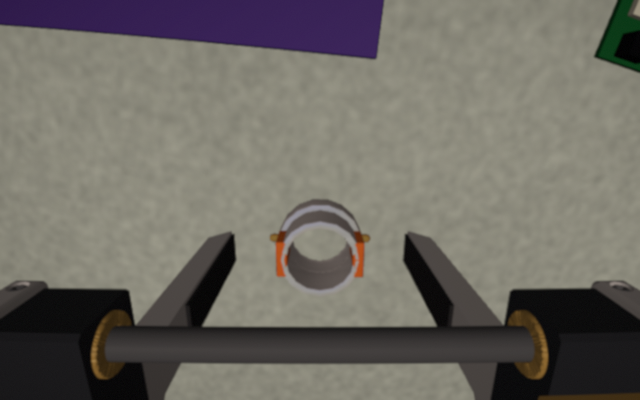

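```bash
python3 -m jog '[[0.0007,0.0004,0.0016,-0.001,0.001,0,1],[0.0007,0.0004,0.0016,-0.001,0.001,0,1],[0.0007,0.0004,0.0016,-0.001,0.001,0,-1],[0.0007,0.0004,0.0016,-0.001,0.001,0,-1],[0.0007,0.0004,0.0016,-0.001,0.001,0,-1],[0.0007,0.0004,0.0016,-0.001,0.001,0,-1],[0.0007,0.0004,0.0016,-0.001,0.001,0,-1],[0.0007,0.0004,0.0016,-0.001,0.001,0,-1],[0.0007,0.0004,0.0016,-0.001,0.001,0,-1]]' 40
python3 - <<'E'
from h import *
w=camera("wrist"); st(); save(w,"w12.png",(220,150,420,310),4)
im=w["image"].astype(int)
goto([.5456,-.0449,.14],2.712)
m=(im[...,0]>150)&(im[...,0]-im[...,2]>90);m[320:]=0; print(blob(m))
E
```

```text
time_s: 15.85
ee_pos: [0.54, -0.3151, 0.0205]
eef_rot: [-3.142, 0.0, -2.896]
force: [0.4, 0.4, 0.8]
grip_width: 0.0457
t 15.9 p [ 0.54   -0.3151  0.0205] rpy [-3.1415  0.     -2.8956] F [0.5 0.2 0.4] M [0.08 0.06 0.07] w 0.0462 q [-0.59  0.66  1.45 -0.    1.03 -2.4 ]
row [-0.0713  0.2607 -0.1195] [-0.      0.      0.4301] dist 0.295 deg 38.7 q6 -2.4
[(np.int32(292), array([279.96, 261.47]), [276, 245, 10, 34]), (np.int32(282), array([358.16, 261.8 ]), [353, 245, 11, 34])]
```

View pics/w12.png

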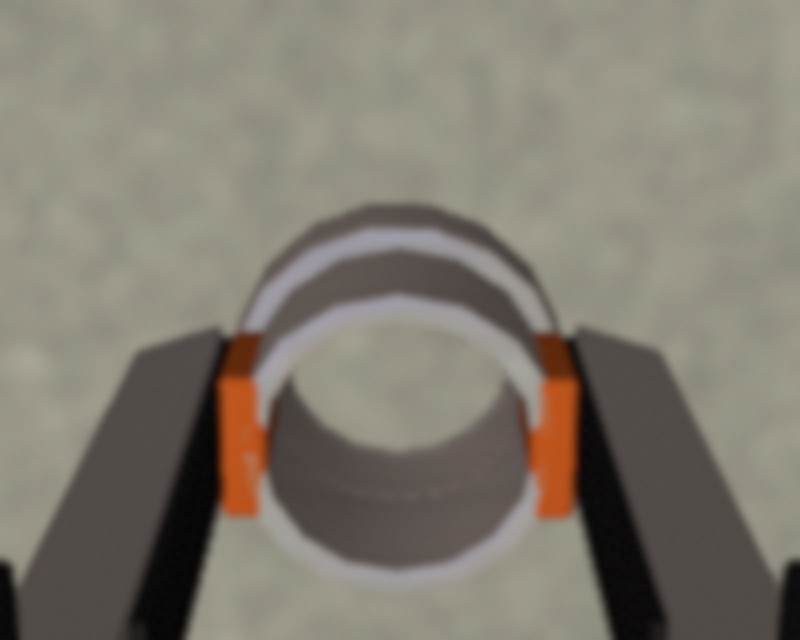

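```bash
python3 - <<'E'
from h import *
w=camera("wrist"); o=status.get_obs()
# top faces of flats: rows 378..516 of crop
for v in (378,447,516):
  P=plane(w,[(220+397/4.,150+v/4.)],.036)[0]; print(v,R.from_euler("xyz",o["eef_rot"]).inv().apply(P-o["ee_pos"]))
E
python3 -m jog '[[0,0,-0.05,0,0,0,-1],[0,0,-0.1,0,0,0,-1],[-0.02,0.07,-0.125,0,0,0.12,-1],[-0.071,0.26,-0.125,0,0,0.43,-1],[-0.071,0.26,-0.125,0,0,0.43,-1],[-0.071,0.26,-0.125,0,0,0.43,-1],[-0.071,0.26,-0.12,0,0,0.43,-1],[-0.071,0.26,-0.12,0,0,0.43,-1],[-0.071,0.26,-0.12,0,0,0.43,-1],[-0.071,0.26,-0.12,0,0,0.43,-1],[-0.071,0.26,-0.12,0,0,0.43,-1]]'
python3 - <<'E'
from h import *
w=camera("wrist"); st(); save(w,"w13.png",(200,100,440,320),3)
goto([.5456,-.0449,.092],2.712)
E
```

```text
378 [ 0.00933577  0.00022341 -0.01549936]
447 [-0.00025878  0.00020238 -0.0154994 ]
516 [-0.01015463  0.0001807  -0.01549944]
time_s: 17.05
ee_pos: [0.5455, -0.0464, 0.1405]
eef_rot: [-3.141, -0.0, 2.712]
force: [0.4, -0.1, -0.7]
grip_width: 0.0459
t 17.1 p [ 0.5455 -0.0466  0.1405] rpy [-3.1415  0.      2.711 ] F [ 0.9  0.1 -0.5] M [ 0.02 -0.02  0.02] w 0.0455 q [-0.15  0.36  1.6  -0.    1.18 -1.29]
row [0.0006 0.0016 0.0485] [-0.0001  0.     -0.0007] dist 0.049 deg 0.1 q6 -1.29
```

View pics/w13.png

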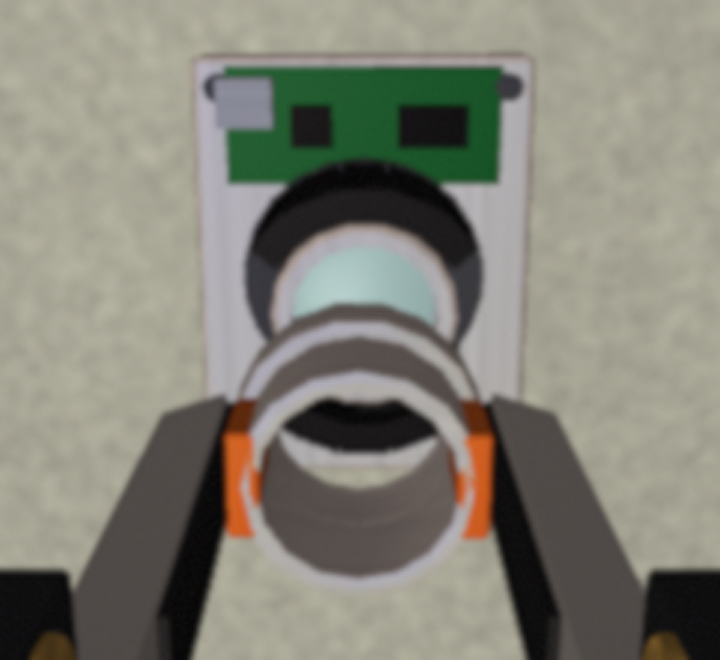

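```bash
python3 -m jog '[[0.0003,0.0016,0.015,0,0,0,-1],[0.0004,0.0016,0.03,0,0,0,-1],[0.0005,0.0016,0.042,0,0,0,-1],[0.0005,0.0016,0.0485,0,0,0,-1],[0.0005,0.0016,0.0485,0,0,0,-1],[0.0005,0.0016,0.0485,0,0,0,-1]]'
python3 - <<'E'
from h import *
w=camera("wrist"); st(); save(w,"w14.png",(200,100,440,320),3)
goto([.5456,-.0449,.077],2.712)
E
```

```text
time_s: 17.7
ee_pos: [0.546, -0.0452, 0.0924]
eef_rot: [3.142, 0.0, 2.711]
force: [-0.2, 0.0, 0.2]
grip_width: 0.0457
t 17.75 p [ 0.546  -0.0451  0.0926] rpy [3.1415e+00 9.0000e-04 2.7109e+00] F [-0.4 -0.2 -1.2] M [-0.01 -0.06  0.04] w 0.0454 q [-0.15  0.41  1.65 -0.    1.08 -1.29]
row [0.0005 0.     0.0156] [ 0.0001  0.0006 -0.0007] dist 0.016 deg 0.1 q6 -1.29
```

View pics/w14.png

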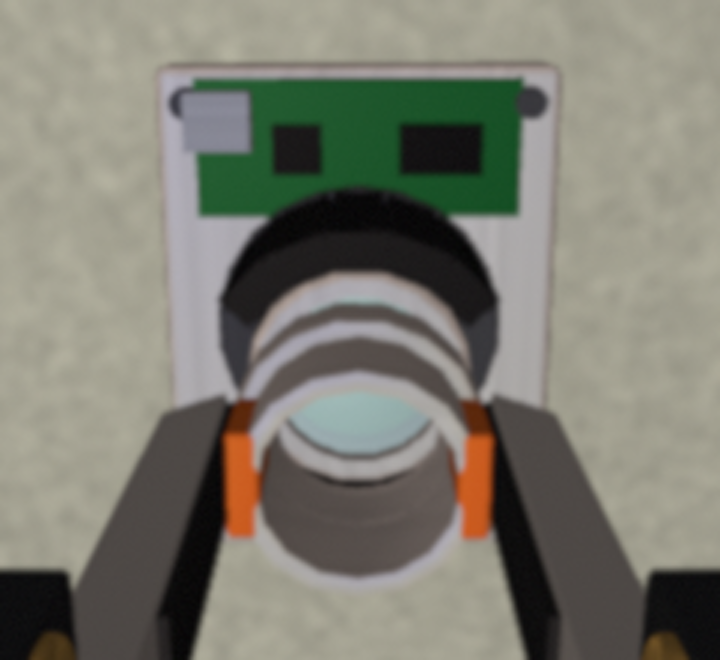

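```bash
python3 -m jog '[[0.0005,0,0.004,0,0.0006,0,-1],[0.0005,0,0.008,0,0.0006,0,-1],[0.0005,0,0.012,0,0.0006,0,-1],[0.0005,0,0.0156,0,0.0006,0,-1],[0.0005,0,0.0156,0,0.0006,0,-1],[0.0005,0,0.0156,0,0.0006,0,-1]]'
python3 - <<'E'
from h import *
w=camera("wrist"); st(); save(w,"w15.png",(200,100,440,320),3)
goto([.5456,-.0449,.0695],2.712)
E
```

```text
time_s: 18.35
ee_pos: [0.5456, -0.0449, 0.0769]
eef_rot: [3.142, -0.0, 2.711]
force: [0.5, 0.2, -1.4]
grip_width: 0.0452
t 18.4 p [ 0.5457 -0.045   0.0771] rpy [3.1414 0.     2.7108] F [ 0.1 -0.3 -1.1] M [-0.   -0.02  0.03] w 0.0454 q [-0.15  0.43  1.66  0.    1.05 -1.29]
row [0.0001 0.     0.0076] [ 0.0001  0.     -0.0008] dist 0.008 deg 0.1 q6 -1.29
```

```bash
python3 -m jog '[[0.0001,0,0.003,0,0,0,-1],[0.0001,0,0.0055,0,0,0,-1],[0.0001,0,0.0076,0,0,0,-1],[0.0001,0,0.0076,0,0,0,-1],[0.0001,0,0.0076,0,0,0,-1]]'
python3 - <<'E'
from h import *
w=camera("wrist"); st(); save(w,"w15.png",(200,100,440,320),3)
goto([.5456,-.0449,.0695],2.712-np.pi/4)
E
```

```text
time_s: 18.9
ee_pos: [0.546, -0.045, 0.0699]
eef_rot: [3.141, 0.001, 2.711]
force: [-0.6, 0.4, 6.3]
grip_width: 0.0455
t 18.95 p [ 0.546 -0.045  0.07 ] rpy [3.1412e+00 1.1000e-03 2.7109e+00] F [-1.1  0.1  6.9] M [0.04 0.16 0.03] w 0.0455 q [-0.15  0.44  1.66  0.    1.03 -1.29]
row [ 0.0004 -0.0001  0.0005] [0.0005 0.0005 0.4993] dist 0.001 deg 44.9 q6 -1.29
```

View pics/w15.png

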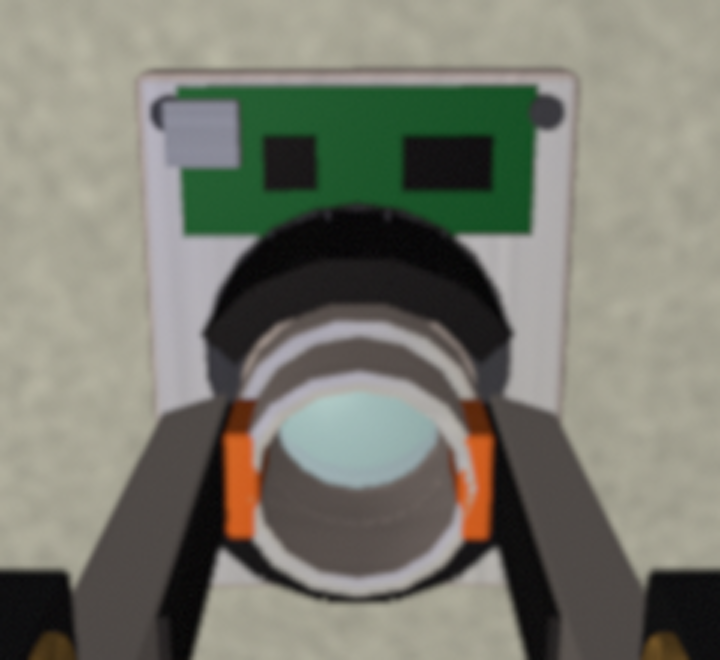

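```bash
python3 -m jog '[[0.0003,0,0.001,0,0,0,-1],[0.0003,0,0.001,0,0,0.06,-1],[0.0003,0,0.001,0,0,0.12,-1],[0.0003,0,0.001,0,0,0.18,-1],[0.0003,0,0.001,0,0,0.24,-1],[0.0003,0,0.001,0,0,0.3,-1],[0.0003,0,0.001,0,0,0.36,-1],[0.0003,0,0.001,0,0,0.36,-1]]'
python3 - <<'E'
from h import *
w=camera("wrist"); st(); save(w,"w16.png",(200,100,440,320),3)
goto([.5456,-.0449,.0695],2.712-np.pi/2)
E
```

```text
time_s: 19.75
ee_pos: [0.5463, -0.0449, 0.0696]
eef_rot: [3.139, 0.002, 2.142]
force: [-0.4, -0.1, 8.0]
grip_width: 0.0456
t 19.8 p [ 0.5462 -0.0449  0.0696] rpy [3.1394e+00 1.7000e-03 2.1445e+00] F [0.  0.4 6.5] M [-0.06  0.03 -0.1 ] w 0.0455 q [-0.15  0.44  1.66  0.    1.03 -0.72]
row [ 0.0003 -0.0005  0.0001] [1.800e-03 3.000e-04 6.387e-01] dist 0.001 deg 57.5 q6 -0.72
```

View pics/w16.png

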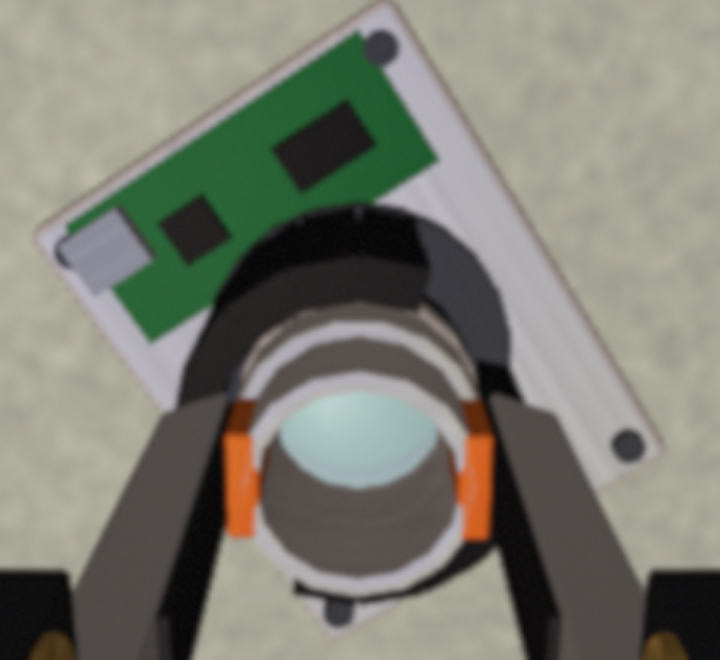

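```bash
python3 -m jog '[[0.0003,-0.0004,0,0.0015,0,0.06,-1],[0.0003,-0.0004,0,0.0015,0,0.12,-1],[0.0003,-0.0004,0,0.0015,0,0.18,-1],[0.0003,-0.0004,0,0.0015,0,0.24,-1],[0.0003,-0.0004,0,0.0015,0,0.3,-1],[0.0003,-0.0004,0,0.0015,0,0.36,-1],[0.0003,-0.0004,0,0.0015,0,0.42,-1],[0.0003,-0.0004,0,0.0015,0,0.48,-1],[0.0003,-0.0004,0,0.0015,0,0.54,-1],[0.0003,-0.0004,0,0.0015,0,0.54,-1]]'
python3 - <<'E'
from h import *
st()
goto([.5456,-.0449,.0695],2.712-np.pi/2)
E
```

```text
time_s: 20.8
ee_pos: [0.5463, -0.0449, 0.0702]
eef_rot: [3.139, 0.0, 1.293]
force: [0.5, -0.7, 6.6]
grip_width: 0.0451
t 20.8 p [ 0.5463 -0.0449  0.0702] rpy [3.1394e+00 2.0000e-04 1.2928e+00] F [ 0.5 -0.7  6.6] M [-0.03  0.06 -0.08] w 0.0451 q [-0.15  0.44  1.66 -0.    1.03  0.13]
row [-0.0002 -0.0007  0.0007] [0.0014 0.     0.0965] dist 0.001 deg 8.7 q6 0.13
```

```bash
python3 -m jog '[[-0.0001,-0.0004,0.0003,0.001,0,0.04,-1],[-0.0001,-0.0004,0.0003,0.001,0,0.075,-1],[-0.0001,-0.0004,0.0003,0.001,0,0.095,-1],[-0.0001,-0.0004,0.0003,0.001,0,0.105,-1],[-0.0001,-0.0004,0.0003,0.001,0,0.105,-1],[-0.0001,-0.0004,0.0003,0.001,0,0.105,-1]]'
python3 - <<'E'
from h import *
w=camera("wrist"); st(); save(w,"w17.png",(200,100,440,320),3)
E
```

```text
time_s: 21.4
ee_pos: [0.5469, -0.0443, 0.0706]
eef_rot: [3.139, -0.002, 1.129]
force: [4.4, 5.6, 4.6]
grip_width: 0.0457
t 21.45 p [ 0.5469 -0.0443  0.0706] rpy [ 3.1386e+00 -1.9000e-03  1.1285e+00] F [3.3 5.2 3.8] M [ 1.1  -0.71  0.35] w 0.0457 q [-0.15  0.44  1.66  0.    1.03  0.29]
```

View pics/w17.png

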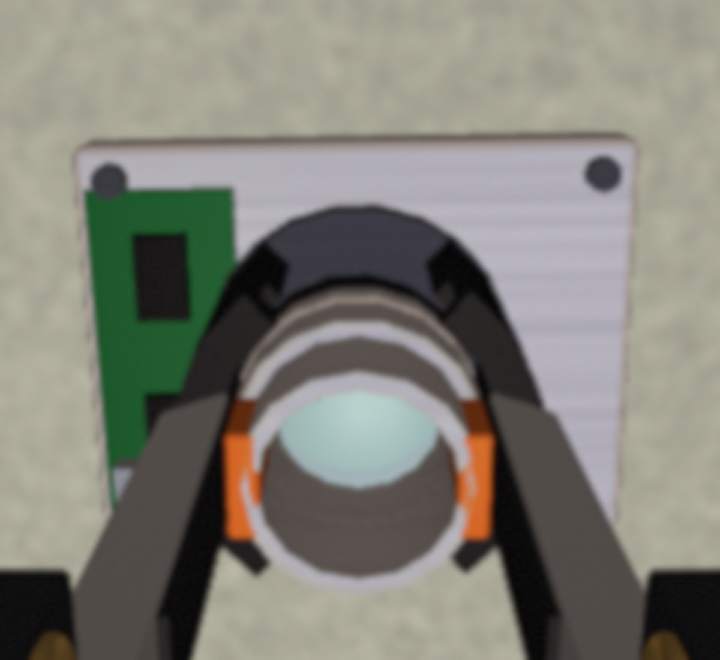

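```bash
python3 -m jog '[[0,0,0,0,0,0,-1],[0,0,-0.0008,0,0,0,-1],[0,0,-0.0008,0,0,0,-1],[0,0,-0.0008,0,0,0,-1]]'
python3 - <<'E'
from h import *
st()
E
```

```text
time_s: 21.85
ee_pos: [0.547, -0.0441, 0.0714]
eef_rot: [3.139, -0.002, 1.129]
force: [1.3, 4.0, 1.0]
grip_width: 0.0458
t 21.85 p [ 0.547  -0.0441  0.0714] rpy [ 3.1386e+00 -2.2000e-03  1.1285e+00] F [1.3 4.  1. ] M [ 0.67 -0.33  0.36] w 0.0458 q [-0.15  0.44  1.66  0.    1.03  0.29]
```

```bash
python3 -m jog '[[0,0,0,0,0,0,0.35],[0,0,0,0,0,0,0.35],[0,0,0,0,0,0,0.35],[0,0,0,0,0,0,0.35],[0,0,-0.03,0,0,0,0.35],[0,0,-0.07,0,0,0,0.35],[-0.03,0,-0.08,0,0,0,0.35],[-0.07,0,-0.08,0,0,0,0.35],[-0.08,0,-0.08,0,0,0,0.35],[-0.08,0,-0.08,0,0,0,0.35],[-0.08,0,-0.08,0,0,0,0.35]]'
python3 - <<'E'
from h import *
w=camera("wrist"); st(); save(w,"w18.png"); save(w,"w18c.png",(230,20,410,180),4)
im=w["image"].astype(int); m=(im[...,0]>140)&(im[...,0]-im[...,2]>90);m[300:]=0
b=blob(m); print(b)
c=camera("scene"); save(c,"sc2.png",(220,170,360,250),5)
E
```

```text
time_s: 22.95
ee_pos: [0.5127, -0.1159, 0.151]
eef_rot: [3.139, -0.002, 1.128]
force: [0.0, 0.2, 0.1]
grip_width: 0.0636
t 23.0 p [ 0.5128 -0.1157  0.151 ] rpy [ 3.1389e+00 -2.3000e-03  1.1291e+00] F [-0.2 -0.4  0.2] M [-0.07  0.08 -0.02] w 0.0634 q [-0.29  0.3   1.66  0.    1.18  0.15]
[(np.int32(213), array([349.6 , 101.23]), [345, 87, 9, 30]), (np.int32(159), array([288.23, 102.16]), [285, 88, 8, 30]), (np.int32(14), array([293.5, 102. ]), [293, 99, 2, 7]), (np.int32(223), array([ 87.9, 173.1]), [79, 152, 28, 40]), (np.int32(1283), array([599.54, 249.9 ]), [577, 216, 45, 64])]
```

View pics/w18.png

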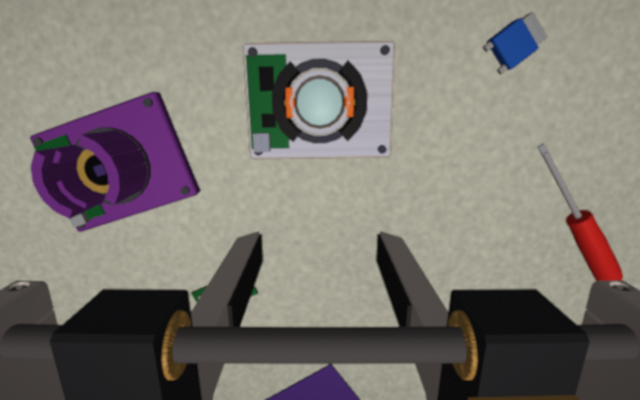

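View pics/w18c.png

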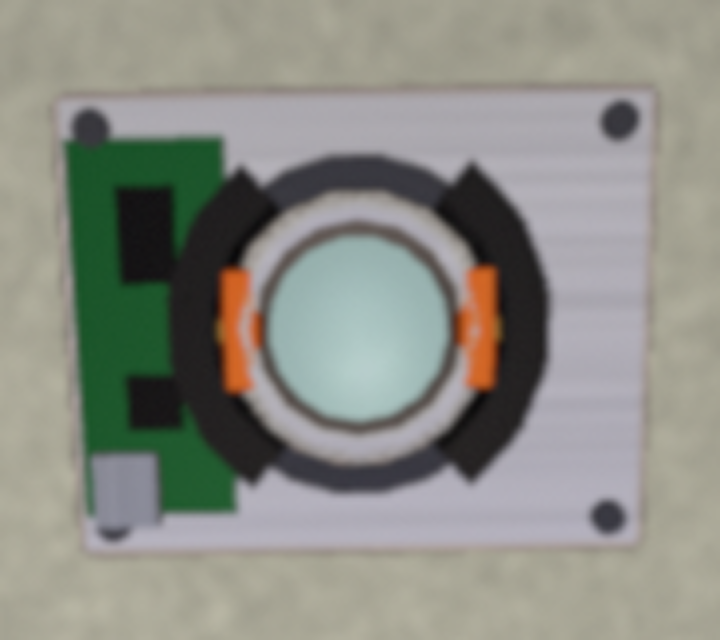

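View pics/sc2.png

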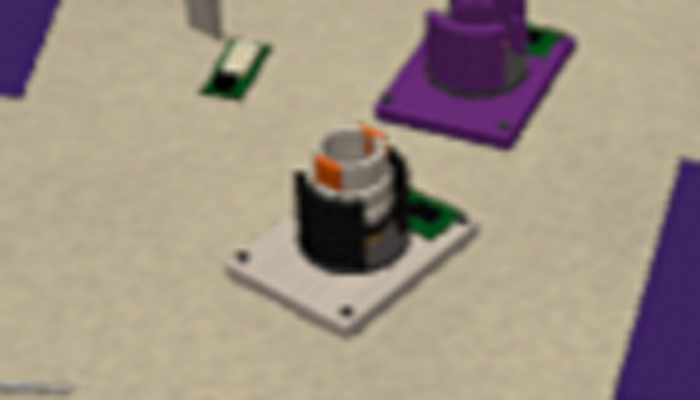

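Run:
```python
from h import *
w=camera("wrist")
im=w["image"].astype(int); m=(im[...,0]>150)&(im[...,0]-im[...,2]>90);m[140:]=0
m2=m.copy(); m2[:, :320]=0; m1=m.copy(); m1[:,320:]=0
# flat centres by top-face corners: outer edge columns
q=[]
for mm in (m1,m2):
    r=cv2.minAreaRect(np.argwhere(mm)[:,::-1].astype(np.float32)); print(r); q.append(r[0])
for z in (.083,.085,.087,.089,.091):
    P=plane(w,q,z); d=P[1]-P[0]; print(z,P.mean(0).round(4),np.linalg.norm(d).round(4),np.degrees(np.arctan2(d[1],d[0])).round(2))
st()
```

```text
((290.0, 102.5), (29.0, 8.0), 90.0)
((349.0, 102.5), (29.0, 8.0), 90.0)
0.083 [ 0.5452 -0.0454  0.083 ] 0.0405 -25.41
0.085 [ 0.5452 -0.0454  0.085 ] 0.0402 -25.41
0.087 [ 0.5452 -0.0454  0.087 ] 0.0399 -25.41
0.089 [ 0.5452 -0.0454  0.089 ] 0.0396 -25.41
0.091 [ 0.5452 -0.0454  0.091 ] 0.0392 -25.41
t 23.1 p [ 0.5128 -0.1155  0.151 ] rpy [ 3.1390e+00 -2.2000e-03  1.1297e+00] F [-1.2  0.5  0.5] M [-0.05  0.06 -0.03] w 0.0633 q [-0.29  0.3   1.66  0.    1.18  0.15]
```

Run:
```python
from station import ctrl
print(ctrl.hand_in())
```

```text
the job is handed in; nothing more can be done
None
```

The light-sensor head is assembled and handed in at about 23 s. The green filter is on the seat, the lens is on top of it, and the ring is screwed clockwise to its stop and released.

**Last checks:**
- **Placement:** both optics looked flat and centred in the pictures taken after each one went in. The ring centre measured about 0.7 mm from the measured barrel axis.
- **Stop direction:** after release the flats (and so the pins) measured −25.4° against about −24.6° for the barrel's x axis, roughly 1° apart. The turn itself ended at 90.7° with rising side force and moment, as expected at a hard stop.
- **Clamping:** before release, easing the tool up 0.8 mm brought the upward spring force down to about 1 N. The TCP was then at 71.4 mm, which puts the ring's foot about 16 mm below the rim, the expected locked height. So the lips are holding the spring.
- **Robot clear:** at hand-in the gripper was open and away from the barrel, with contact force near zero.
- **Other items:** I did not touch the red filter or anything else on the bench.

**Less certain:** the picture-based check of ring height was weak (flat spacing 39.9 mm, against 40.6 mm on the bench), so the height rests on the arm reading. I could not read the seat travel directly; it is inferred from the locked height.

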